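# Clip the bottle sampler onto the drain stand's eye

### The arm

A 6-joint arm with a two-finger parallel gripper is mounted at the origin on the work surface. World frame = base frame: x ahead of the robot, y to its left, z up, the work surface at z = 0. Lengths are in mm, angles in rad, forces in N, time in s.
With the tool pointing down it reaches from about 300 to 750 mm from the base axis. Payload 8.5 kg.
Tool frame: the origin (TCP) lies on the mounting face of the last link; the fingertips stand 173 mm ahead of it and the grasp point (between the pads) lies 155 mm ahead of it; z points along the fingers, y is the line along which they close (so a half turn about z gives the same grasp; the last joint's range is limited). The gripper opens to 85 mm and grips with 20 to 120 N. Pads are 22 mm wide; open, the fingers measure 114 mm over their backs; the gripper's body (76 mm by 85 mm) begins 54 mm behind the grasp point. The pads swing forward as they close: fully open they stand 13 mm farther back than shut.
Start: joints at [-1.386, 0.381, 1.297, -0, 1.464, -0.215], TCP at [214.072, -506.611, 404.722] pointing down, gripper open.
Joint ranges: [-3.11, 3.11], [-0.89, 2.33], [0.22, 2.48], [-1.42, 4.56], [0.17, 2.85], [-2.88, 2.88]. Speed limits (rad/s): [2.39, 2.39, 3.14, 3.14, 3.14, 3.14].

### API

Orientations are given as a unit quaternion [w, x, y, z].
In Python, from bench import manip gives the robot as it stands.
- The arm moves only by the tool jog_arm, never from a script. Its argument "series" is a list of rows, each a list of 2 entries, a list of its own where there are three numbers: the shift along the tool's x, y, z in units of 0.2 m (1.0 is 0.2 m), then the turn about the tool's z in units of 180 degrees (1.0 is 180 degrees). A call has 1 to 8 rows; each row shifts and turns the commanded pose from where the row before left it, along the tool's axes as they then stand; what a row does not reach is not made up. A row lasts 1/12 s, in which the tool goes at most 41.7 mm and 7.16 degrees, less where a joint would pass 70% of its speed; a pose out of reach is approached as far as the arm can. A call with a number of a shift or a turn outside -1 to 1 is refused whole. A call with a gripper value outside its range is refused whole. "claw" is the opening, from 0 (shut) to 1 (fully open), set as the call begins (left out, the last holds). The fingers move at their own pace and stop on an object; "newtons" is the grip in N (left out, the last holds). Time passes only in rows, so rows that do not move let the fingers close. It gives the time, the measured TCP pose, the force, the opening and the grip force at its end, in the units of the state.
- manip.observe(): the state, without advancing time (a new reading comes with each control period).
- manip.capture(name): name is "side" or "top" or "wrist"; returns a dict with "color" (420x560x3 uint8, blue, green, red), "z_map" (420x560 float32, mm along the optical axis (not along the pixel's ray), 0 where there is no reading), "fov_y" (degrees; the focal length in pixels is half the picture's height over the tangent of half this angle, whatever the lens; pixels are square), "cx", "cy" (the principal point, pixels), "R" (3x3) and "t" (3): a world point X has camera coordinates R X + t. Camera axes: x right, y down, z forward; pixel columns grow to the right and rows downward; lengths in mm; the calibration is good to about 2 mm. A picture is of the moment at which its call begins.
- manip.close_job(): hands the job in; it is judged then, once.
Trained networks look in a picture, given as the dict that the camera call returned (one of the last four; its "shot" number tells which), for a name from the list of things; names that differ only in an ending like _2 or _b are one class to them, and where a whole thing is asked for, a point or a joint stands for the part that bears it (a point fixed in the world has none). Each returns a list of dicts, best first, with "score" (0 to 1); they miss things now and then, are a little off and sometimes report something else, mostly with a low value. They report only what shows in the picture. A call takes as long as a camera call.
- manip.outline_of(picture, target): "pixels" (420x560 bool, what is visible of it) and "at" ([row, column] in pixels, amid what is visible of it).
The state is a dict: "time": time; "qpos": joint angles; "joint_velocities": joint speeds; "joint_efforts": joint torques, N m; "position": TCP position; "tool_rot": TCP orientation; "force": force on the tool from outside, world axes, zero at the start; "wrist_torque": the same for the moment, N m; "finger_gap": finger opening in mm; "grip_force": force on a finger pad.
Only numpy, scipy, OpenCV 4.12 (cv2) and the standard library are available. Lean on these libraries where they do the work, as an engineer would, in place of code of your own. Each camera call takes 0.05 s, during which the arm holds its last target. There are 200 camera calls.

### The job

Clear the blue-capped media bottle out of the drip tray and stand it upright on the cork mat. Then take the bottle sampler by its blue tab, press the red gate of its snap hook against the front bar of the steel eye until the bar passes and the gate springs shut, and leave the sampler hanging still and free from the eye over the tray. Leave the other pots and bottles standing where they are.

Things in the scene. Friction and masses are not known exactly. Their poses are not given: they have to be found in the camera images.
- sampler: Loose bottle sampler standing upright, 209 mm tall, 0.4 kg: round steel cage (72 mm diameter, 92 mm tall) holding a small amber bottle, above it a steel snap hook (height 92-160, x -33 to +26 mm, 12 mm thick in y), on top a blue grip tab. Origin: centre of underside; z up. The hook lies in its xz plane, mouth on +x, which starts facing roughly away from the robot. It balances about its z axis.
- sampler_grip (a point): Centre of the blue grip tab (24 mm along x, 14 mm along y, height 159 to 209 mm), 188 mm above the sampler's origin; axes as the sampler.
- sampler_bow (a point): Where the eye bar's centre sits when the sampler hangs: under the inverted-V roof of the hook, 147 mm above the sampler's origin on its z axis. With the bar in the mouth, sink the sampler about 30 mm so that the bar rises to here: the gate clears the bar above about 133 mm and springs shut beneath it.
- sampler_mouth (a point): Middle of the hook's mouth, in the gate: x +20 mm, 117 mm above the sampler's origin. The mouth is open from height 101 to 133 mm (nose above, lug below) but for the gate. A bar whose centre is 107 to 127 mm high, pressed in from +x to the middle (x about 0), swings the gate inward. The hook's spine (inner face) is at x -24 mm.
- gate (a joint): Red sprung gate of the snap hook, 32 mm long, 7 mm thick, hinged at its lower end (x +20 mm, height 100 mm of the sampler). 0 = shut, positive = swung inward, to 1.25 rad. A light spring shuts it: about 2 N at its tip to start it, 3 to 8 N where the bar presses.
- stand: Drain stand, fixed to the bench: grey drip tray (x -140 to +60, y -75 to +75 mm, floor 6 mm, rim 12 mm high) and behind it, at x +78 mm, an aluminium post with a blue head (from x +60 mm, top 194 mm high) that carries the steel eye. Origin: on the bench right under the middle of the eye's front bar; z up, +x from bar to post, roughly away from the robot.
- eye: Rigid steel eye on the stand: a level loop of 10 mm round bar. Its front bar runs along y (40 mm clear inside the loop), two side bars run back 60 mm in +x to the post. Origin: middle of the front bar, its centre line 183 mm above the bench; axes as the stand.
- eye_bar (a point): Middle of the front bar of the eye, on its centre line (183 mm above the bench); axes as the stand: y along the bar, x back to the post.
- bottle: The media bottle in the way: amber glass with a blue cap, 106 mm tall, body 56 mm diameter, cap 48 mm diameter from height 80 to 106 mm, about 0.2 kg, loose, standing on the drip tray some 85 mm in front of (on the robot's side of) the eye's bar. Origin: centre of its underside; z up.
- mat: Square cork mat, 130 x 130 mm, 3 mm thick, fixed on the bench to the left or right. Origin: centre of its underside; z up.
- pot_a: Bystander: clear sample pot with a white lid, 70 mm tall, lid 50 mm diameter. Loose; origin: centre of its underside, z up.
- pot_b: Bystander: clear sample pot with a white lid, 70 mm tall, lid 50 mm diameter. Loose; origin: centre of its underside, z up.
- pot_c: Bystander: clear sample pot with a white lid, 70 mm tall, lid 50 mm diameter. Loose; origin: centre of its underside, z up.
- media_a: Bystander: amber media bottle with a blue cap, 106 mm tall, 56 mm diameter. Loose; origin: centre of its underside, z up.
- media_b: Bystander: yellow media bottle with a blue cap, 106 mm tall, 56 mm diameter. Loose; origin: centre of its underside, z up.
- media_c: Bystander: amber media bottle with a blue cap, 106 mm tall, 56 mm diameter. Loose; origin: centre of its underside, z up.

How it is judged (in metres and radians):
On the way, in this order (a step that is already met when the one before it is completed fails the run):
1. the media bottle from the tray stands upright on the cork mat, let go (x of bottle in the frame of mat between -0.05 and 0.05 m and y of bottle in the frame of mat between -0.05 and 0.05 m and z of bottle in the frame of mat between -0.004 and 0.008 m and angle between bottle's own z axis and vertical below 0.1 rad and linear speed of bottle below 0.02 m/s and contact force between bottle and the fingers below 0.1 N), for 0.2 s.
2. the eye presses the sampler's gate open (value of joint gate above 0.35 rad and contact force between sampler and eye above 0.3 N), for 0.05 s.
3. the bar has passed into the hook and the gate has sprung shut behind it (x of eye_bar in the frame of sampler between -0.014 and 0.014 m and z of eye_bar in the frame of sampler between 0.132 and 0.153 m and y of eye_bar in the frame of sampler between -0.02 and 0.02 m and value of joint gate below 0.12 rad), for 0.2 s.
At the end, for the whole second after the job is handed in: Sampler hangs still from the eye bar, untouched: bar in the bow (14 mm in x, 20 mm in y, 132-153 mm above its underside), gate under 0.12 rad, underside 28-50 mm above the bench, tilt under 0.15 rad; bottle still and upright (0.1 rad) on the mat, within 50 mm of its centre along both edges (all of step 3 and x of bottle in the frame of mat between -0.05 and 0.05 m and y of bottle in the frame of mat between -0.05 and 0.05 m and z of bottle in the frame of mat between -0.004 and 0.008 m and angle between bottle's own z axis and vertical below 0.1 rad and linear speed of bottle below 0.02 m/s and angle between sampler's own z axis and vertical below 0.15 rad and linear speed of sampler below 0.03 m/s and contact force between sampler and eye above 1 N and height (world z) of sampler between 0.028 and 0.05 m).
It fails at once if one of the other pots is pushed more than 30 mm away or tipped over (distance of any of pot_a, pot_b, pot_c from where it was at the start of the episode above 0.03 m or angle between any of pot_a, pot_b, pot_c's own z axis and vertical above 0.4 rad).
It fails at once if one of the other media bottles is pushed more than 30 mm away or tipped over (distance of any of media_a, media_b, media_c from where it was at the start of the episode above 0.03 m or angle between any of media_a, media_b, media_c's own z axis and vertical above 0.4 rad).
It also fails if it takes over 56 s, if anything falls off the work surface, if the arm or the gripper's body presses on something with over 40 N, if the wrist force passes 120 N, or if a joint passes its speed limit or range.

## Working session

There is one attempt and no reset: what is moved stays moved. The work goes in short steps, Python scripts to look and compute and a tool call to move; the robot and the scene stay as the last step left them, time stands still between calls to the robot, and variables do not carry over. Pictures are saved under pics/ and viewed, at most 10 in all, crops included, and the job is handed in when it is done.

Besides the shell and the picture viewer there is one more tool, called after "Call:" in YAML: its name, and indented under it one key for each argument. jog_arm: Moves the arm, as the interface text tells. Its arguments: {"type":"object","properties":{"series":{"type":"array"},"claw":{"type":"number"},"newtons":{"type":"number"}},"required":["series"]}

```bash
mkdir -p pics; cat > h.py <<'E'
import numpy as np, cv2
from bench import manip
def pts(p,m):
    f=210/np.tan(np.radians(p["fov_y"])/2); z=p["z_map"]
    r,c=np.nonzero(m&(z>0)); d=z[r,c]
    X=np.c_[(c-p["cx"])/f*d,(r-p["cy"])/f*d,d]
    return (X-np.array(p["t"]))@np.array(p["R"])
def find(p,names,smin=0.3):
    for n in names:
        for o in manip.outline_of(p,n):
            if o["score"]<smin: continue
            m=np.array(o["pixels"]); P=pts(p,m)
            if len(P)<5: print(n,round(o["score"],2),"few",o["at"]); continue
            zt=np.percentile(P[:,2],98); T=P[P[:,2]>zt-6]
            print(n,round(o["score"],2),"at",np.round(o["at"]).astype(int),"n",len(P),"ztop %.0f"%zt,"topmid",np.round((T.min(0)+T.max(0))[:2]/2),"topmean",np.round(T.mean(0)[:2]),"min",np.round(np.percentile(P,2,axis=0)),"max",np.round(np.percentile(P,98,axis=0)))
E
python3 - <<'E'
from h import *
ims=[]
for n in ["top","side"]:
    p=manip.capture(n); ims.append(p["color"]); cv2.imwrite(f"pics/{n}0.png",p["color"])
    print(n,p["fov_y"],np.round(-np.array(p["R"]).T@np.array(p["t"])))
    find(p,["sampler","sampler_grip","gate","stand","eye","bottle","mat","pot_a"])
E
```

```text
top 53.74753741693248 [ 492.    3. 1353.]
sampler 0.68 at [232 381] n 599 ztop 210 topmid [ 472. -310.] topmean [ 472. -310.] min [ 442. -365.    1.] max [ 506. -275.  210.]
sampler_grip 0.66 at [232 381] n 590 ztop 210 topmid [ 472. -310.] topmean [ 472. -310.] min [ 440. -340.    2.] max [ 506. -277.  210.]
gate 0.56 at [187 174] n 253 ztop 75 topmid [600. 333.] topmean [600. 333.] min [578. 311.  -0.] max [627. 358.  75.]
stand 0.82 at [187 267] n 3230 ztop 196 topmid [666.  60.] topmean [690.  60.] min [487. -25.   1.] max [721. 122. 196.]
eye 0.53 at [171 265] n 246 ztop 192 topmid [649.  56.] topmean [642.  55.] min [617.  27.   7.] max [695.  87. 192.]
bottle 0.5 at [209 270] n 257 ztop 117 topmid [542.  46.] topmean [542.  44.] min [518.  21.  46.] max [565.  69. 117.]
mat 0.65 at [219 188] n 1575 ztop 10 topmid [496. 302.] topmean [494. 301.] min [432. 238.  -2.] max [560. 365.  10.]
pot_a 0.73 at [188 174] n 296 ztop 75 topmid [600. 334.] topmean [600. 334.] min [578. 311.  -2.] max [631. 376.  75.]
pot_a 0.67 at [172 336] n 205 ztop 76 topmid [ 656. -183.] topmean [ 655. -
[... 876 characters left out ...]
n 231 ztop 189 topmid [647.  57.] topmean [640.  58.] min [614.  27. 179.] max [680.  87. 189.]
bottle 0.64 at [237 288] n 872 ztop 114 topmid [539.  46.] topmean [539.  48.] min [513.  31.  10.] max [560.  72. 114.]
mat 0.55 at [336 262] n 3177 ztop 6 topmid [494. 317.] topmean [489. 301.] min [427. 235.   0.] max [557. 362.   6.]
pot_a 0.97 at [313 209] n 756 ztop 72 topmid [598. 335.] topmean [597. 337.] min [575. 316.   7.] max [617. 358.  72.]
pot_a 0.88 at [265 222] n 561 ztop 72 topmid [652. 190.] topmean [652. 192.] min [630. 169.   5.] max [674. 213.  72.]
pot_a 0.68 at [193 286] n 326 ztop 72 topmid [ 651. -183.] topmean [ 651. -182.] min [ 630. -202.    6.] max [ 673. -160.   72.]
```

View pics/top0.png

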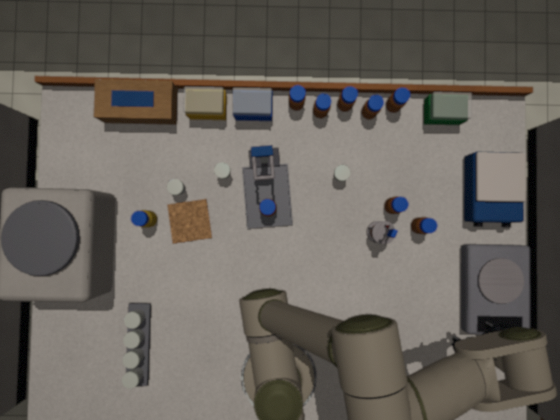

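View pics/side0.png

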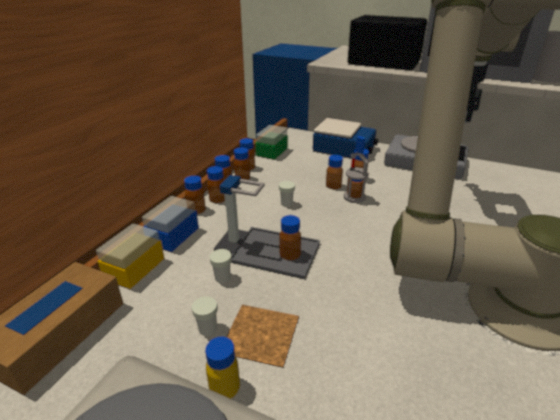

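The top view shows the bottle at about (268,207) on the tray, the mat at (190,221), and the sampler at (380,232) with its tab at (392,233). Two media bottles stand beside the sampler at (398,205) and (425,226). In the side view the eye is at (250,186) and the sampler at (357,178).

```bash
cat >> h.py <<'E'
from scipy.spatial.transform import Rotation as Rn
def state():
    s=manip.observe(); q=s["tool_rot"]; R=Rn.from_quat([q[1],q[2],q[3],q[0]]).as_matrix()
    return s,np.array(s["position"]),R
def plan(target_tcp,yaw=None):
    """target TCP (mm, world), shift in tool axes, 0.2 m units; yaw = wanted world angle of tool y (mod pi)"""
    s,p,R=state(); d=R.T@(np.array(target_tcp)-p)/200
    a=np.degrees(np.arctan2(R[1,1],R[0,1]))
    print("t %.2f"%s["time"],"pos",np.round(p,1),"tool x",np.round(R[:,0],3),"y",np.round(R[:,1],3),"yaw_y %.1f"%a,"shift",np.round(d,3),"rows>=%.1f"%(np.linalg.norm(d)*200/41.7))
    if yaw is not None:
        t=-((yaw-a+90)%180-90)  # tool z down: + turn about tool z = - world yaw
        print("turn %.1f deg = %.4f units"%(t,t/180))
E
python3 - <<'E'
from h import *
plan([540,46,300]); s,p,R=state(); print(np.round(s["qpos"],2),s["finger_gap"])
p=manip.capture("top")
P=pts(p,np.ones((420,560),bool))
def rect(lo,hi,zl,zh):
    Q=P[(P[:,0]>lo[0])&(P[:,0]<hi[0])&(P[:,1]>lo[1])&(P[:,1]<hi[1])&(P[:,2]>zl)&(P[:,2]<zh)]
    return Q
o=manip.outline_of(p,"stand")[0]; Q=pts(p,np.array(o["pixels"]))
T=Q[(Q[:,2]<25)]
print("tray",cv2.minAreaRect(T[:,:2].astype(np.float32)))
E_=rect((600,20),(665,100),170,200); print("eye",len(E_),cv2.minAreaRect(E_[:,:2].astype(np.float32)), E_[:,2].mean())
F=E_[E_[:,0]<630]; print("front bar",len(F),F.mean(0),np.polyfit(F[:,1],F[:,0],1))
H=rect((665,0),(760,120),170,215); print("head",len(H),cv2.minAreaRect(H[:,:2].astype(np.float32)),H[:,2].mean())
o=manip.outline_of(p,"mat")[0]; print("mat",cv2.minAreaRect(pts(p,np.array(o["pixels"]))[:,:2].astype(np.float32)))
B=rect((440,-350),(500,-270),195,220); print("tab",len(B),cv2.minAreaRect(B[:,:2].astype(np.float32)))
p=manip.capture("wrist"); cv2.imwrite("pics/w0.png",p["color"]); print(p["fov_y"],np.round(np.array(p["R"]),2).tolist(),np.round(-np.array(p["R"]).T@np.array(p["t"])))
find(p,["sampler","media_a"])
E
```

```text
t 0.90 pos [ 214.1 -506.6  404.7] tool x [0.921 0.389 0.   ] y [ 0.389 -0.921 -0.   ] yaw_y -67.1 shift [ 2.577 -1.911  0.524] rows>=15.6
[-1.39  0.38  1.3   0.    1.46 -0.22] 85.3543446976335
tray ((608.2576293945312, 52.66910934448242), (252.03271484375, 151.0928955078125), 5.907172203063965)
eye 170 ((642.1503295898438, 55.533599853515625), (50.14915466308594, 59.688968658447266), 5.878580093383789) 187.88682105857407
front bar 82 [622.4753286   55.09422112 187.87675718] [-4.86717084e-02  6.25156858e+02]
head 290 ((688.4342651367188, 59.54255676269531), (48.14469909667969, 61.65734100341797), 1.7508407831192017) 193.02844467855962
mat ((495.26409912109375, 301.3345642089844), (130.7819366455078, 133.96034240722656), 10.147115707397461)
tab 52 ((472.24029541015625, -310.17864990234375), (14.45209789276123, 23.27869415283203), 65.69841766357422)
69.08737040799868 [[0.39, -0.92, 0.0], [-0.87, -0.37, 0.32], [-0.29, -0.12, -0.95]] [ 289. -475.  373.]
```

Call:
jog_arm:
  series:
    - [[0.108, -0.08, 0], 0]
    - [[0.108, -0.08, 0], 0]
    - [[0.108, -0.08, 0], 0]
    - [[0.108, -0.08, 0], 0]
    - [[0.108, -0.08, 0], 0]
    - [[0.108, -0.08, 0], 0]
    - [[0.108, -0.08, 0], 0]
    - [[0.108, -0.08, 0], 0]
  claw: 1

```text
time: 1.87
position: [323.9, -320.2, 404.8]
tool_rot: [0.0, 0.98, 0.198, 0.0]
force: [-0.3, 0.1, 0.5]
finger_gap: 85.2
grip_force: 0.0
```

Call:
jog_arm:
  series:
    - [[0.108, -0.08, 0], 0]
    - [[0.108, -0.08, 0], 0]
    - [[0.108, -0.08, 0], 0]
    - [[0.108, -0.08, 0], 0]
    - [[0.108, -0.08, 0], 0]
    - [[0.108, -0.08, 0], 0]
    - [[0.108, -0.08, 0], 0]
    - [[0.108, -0.08, 0], 0]

```text
time: 2.53
position: [433.2, -135.0, 404.9]
tool_rot: [0.0, 0.98, 0.199, 0.0]
force: [0.1, -0.3, 0.6]
finger_gap: 85.3
grip_force: 0.0
```

Call:
jog_arm:
  series:
    - [[0.108, -0.08, 0], 0]
    - [[0.108, -0.08, 0], 0]
    - [[0.108, -0.08, 0], 0]
    - [[0.108, -0.08, 0], 0]
    - [[0.108, -0.08, 0], 0]
    - [[0.108, -0.08, 0], 0]
    - [[0.108, -0.08, 0], 0]
    - [[0, 0, 0], 0]

```text
time: 3.2
position: [529.7, 28.8, 404.5]
tool_rot: [-0.0, 0.98, 0.2, 0.0]
force: [-1.4, 0.6, -0.7]
finger_gap: 85.4
grip_force: 0.0
```

Call:
jog_arm:
  series:
    - [[0, 0, 0], 0.03]
    - [[0, 0, 0], 0.03]
    - [[0, 0, 0], 0.03]
    - [[0, 0, 0], 0.02]
    - [[0, 0, 0], 0]

```text
time: 3.62
position: [528.3, 25.4, 404.7]
tool_rot: [0.0, 1.0, 0.026, -0.0]
force: [-0.9, -0.7, 0.4]
finger_gap: 85.5
grip_force: 0.0
```

```bash
python3 - <<'E'
from h import *
p=manip.capture("wrist"); cv2.imwrite("pics/w1.png",p["color"])
find(p,["bottle","eye","mat"])
P=pts(p,np.ones((420,560),bool))
B=P[(abs(P[:,0]-540)<40)&(abs(P[:,1]-46)<40)&(P[:,2]>100)&(P[:,2]<120)]
print("cap",len(B),cv2.minEnclosingCircle(B[:,:2].astype(np.float32)),B.mean(0))
F=P[(P[:,0]>600)&(P[:,0]<632)&(P[:,1]>33)&(P[:,1]<78)&(P[:,2]>165)&(P[:,2]<200)]
if len(F)>20: print("bar",len(F),F.mean(0),np.percentile(F,[2,98],axis=0),np.polyfit(F[:,1],F[:,0],1))
plan([541,46,300],-84)
E
```

```text
bottle 0.7 at [175 267] n 2935 ztop 113 topmid [542.  44.] topmean [543.  44.] min [522.  21.  34.] max [569.  66. 113.]
bottle 0.57 at [ 93 265] n 24577 ztop 188 topmid [639.  54.] topmean [635.  54.] min [487. -25.   4.] max [702. 117. 188.]
eye 0.6 at [ 74 246] n 4536 ztop 189 topmid [639.  54.] topmean [635.  54.] min [616.  25. 183.] max [661.  84. 189.]
mat 0.63 at [186  67] n 10384 ztop 4 topmid [495. 300.] topmean [498. 299.] min [432. 235.   1.] max [560. 363.   4.]
mat 0.44 at [ 66 507] n 3824 ztop 71 topmid [ 654. -185.] topmean [ 655. -184.] min [ 632. -206.    7.] max [ 675. -161.   71.]
cap 2245 ((541.9449462890625, 44.501041412353516), 23.986888885498047) [543.43598603  44.17562628 111.23422445]
bar 1656 [621.44648053  57.47660286 186.4495529 ] [[614.89084754  33.82220115 183.27379962]
 [630.44390364  77.46030343 188.61876522]] [-1.48622614e-02  6.22300713e+02]
t 3.82 pos [528.4  25.6 404.8] tool x [0.998 0.056 0.   ] y [ 0.056 -0.998  0.   ] yaw_y -86.8 shift [ 0.069 -0.099  0.524] rows>=2.6
turn -2.8 deg = -0.0156 units
```

View pics/w1.png

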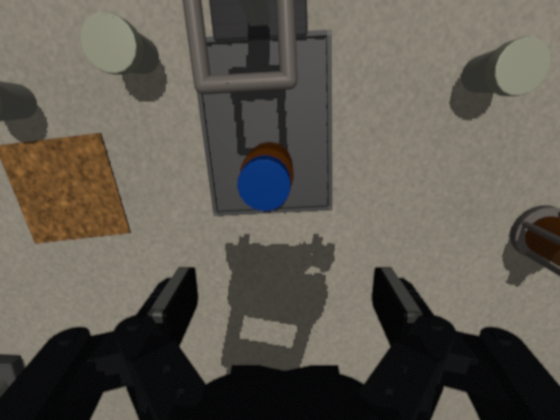

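Call:
jog_arm:
  series:
    - [[0.073, -0.09, 0], 0]
    - [[0, 0, 0.14], 0]
    - [[0, 0, 0.14], 0]
    - [[0, 0, 0.14], 0]
    - [[0, 0, 0.14], 0]
    - [[0, 0, 0.12], 0]
    - [[0, 0, 0.1], 0]
    - [[0, 0, 0], 0]

```text
time: 4.48
position: [541.4, 44.4, 245.3]
tool_rot: [-0.001, 1.0, 0.028, -0.003]
force: [-0.1, 0.2, -0.1]
finger_gap: 85.7
grip_force: 0.0
```

Call:
jog_arm:
  series:
    - [[0, 0, 0], 0]
    - [[0, 0, 0], 0]
    - [[0, 0, 0], 0]
    - [[0, 0, 0], 0]
    - [[0, 0, 0], 0]
    - [[0, 0, 0], 0]
    - [[0, 0, 0], 0]
    - [[0, 0, 0], 0]
  claw: 0.3
  newtons: 40

```text
time: 5.15
position: [542.3, 44.5, 250.4]
tool_rot: [0.0, 1.0, 0.027, 0.002]
force: [-0.3, 0.7, 7.2]
finger_gap: 46.5
grip_force: 40.7
```

Call:
jog_arm:
  series:
    - [[0, 0, -0.08], 0]
    - [[0, 0, -0.14], 0]
    - [[0, 0, -0.1], 0]
    - [[-0.016, -0.129, 0], 0]
    - [[-0.016, -0.129, 0], 0]
    - [[-0.016, -0.129, 0], 0]
    - [[-0.016, -0.129, 0], 0]
    - [[-0.016, -0.129, 0], 0]

```text
time: 5.82
position: [518.6, 173.6, 313.2]
tool_rot: [-0.0, 1.0, 0.027, 0.0]
force: [0.2, 0.4, -2.6]
finger_gap: 47.0
grip_force: 42.0
```

Call:
jog_arm:
  series:
    - [[-0.016, -0.129, 0], 0]
    - [[-0.016, -0.129, 0], 0]
    - [[-0.016, -0.129, 0], 0]
    - [[-0.016, -0.129, 0], 0]
    - [[-0.02, -0.129, 0], 0]
    - [[0, 0, 0], 0]
    - [[0, 0, 0], 0]
    - [[0, 0, 0], 0]

```text
time: 6.48
position: [495.3, 300.0, 312.9]
tool_rot: [0.0, 1.0, 0.027, 0.0]
force: [0.4, -0.2, -2.1]
finger_gap: 46.7
grip_force: 42.1
```

Call:
jog_arm:
  series:
    - [[0, 0, 0.1], 0]
    - [[0, 0, 0.1], 0]
    - [[0, 0, 0.07], 0]
    - [[0, 0, 0.03], 0]
    - [[0, 0, 0.015], 0]
    - [[0, 0, 0.007], 0]
    - [[0, 0, 0], 0]
    - [[0, 0, 0], 0]

```text
time: 7.15
position: [495.6, 300.2, 249.2]
tool_rot: [-0.0, 1.0, 0.027, 0.001]
force: [0.5, 0.6, -2.3]
finger_gap: 47.0
grip_force: 42.2
```

Call:
jog_arm:
  series:
    - [[0, 0, 0.006], 0]
    - [[0, 0, 0.006], 0]
    - [[0, 0, 0], 0]

```text
time: 7.4
position: [495.5, 300.5, 247.4]
tool_rot: [-0.0, 1.0, 0.027, 0.001]
force: [-1.8, -0.6, 7.1]
finger_gap: 46.6
grip_force: 42.9
```

Contact. Next: release, then lift.

Call:
jog_arm:
  series:
    - [[0, 0, 0], 0]
    - [[0, 0, 0], 0]
    - [[0, 0, 0], 0]
    - [[0, 0, 0], 0]
    - [[0, 0, 0], 0]
    - [[0, 0, 0], 0]
  claw: 1

```text
time: 7.9
position: [495.4, 300.4, 245.9]
tool_rot: [-0.0, 1.0, 0.027, -0.0]
force: [0.2, 0.6, 0.1]
finger_gap: 85.4
grip_force: 0.0
```

Call:
jog_arm:
  series:
    - [[0, 0, -0.06], 0]
    - [[0, 0, -0.1], 0]
    - [[0, 0, -0.14], 0]
    - [[0, 0, -0.14], 0]
    - [[0, 0, -0.14], 0]
    - [[0, 0, -0.14], 0]
    - [[0, 0, -0.08], 0]
    - [[0, 0, 0], 0]

```text
time: 8.57
position: [495.2, 300.4, 409.8]
tool_rot: [-0.001, 1.0, 0.027, 0.003]
force: [0.2, 0.2, 0.1]
finger_gap: 84.9
grip_force: 0.0
```

```bash
python3 - <<'E'
from h import *
p=manip.capture("wrist"); cv2.imwrite("pics/w2.png",p["color"])
find(p,["bottle","mat"])
plan([430,-290,440],-114)
E
```

```text
bottle 0.56 at [189 282] n 2889 ztop 110 topmid [496. 301.] topmean [497. 301.] min [476. 278.  16.] max [522. 324. 110.]
mat 0.73 at [156 292] n 7725 ztop 4 topmid [494. 300.] topmean [506. 300.] min [429. 234.   1.] max [561. 367.   4.]
t 8.72 pos [495.2 300.3 404.8] tool x [ 0.999  0.054 -0.002] y [ 0.054 -0.999  0.001] yaw_y -86.9 shift [-0.486  2.929 -0.173] rows>=14.3
turn 27.1 deg = 0.1506 units
```

View pics/w2.png

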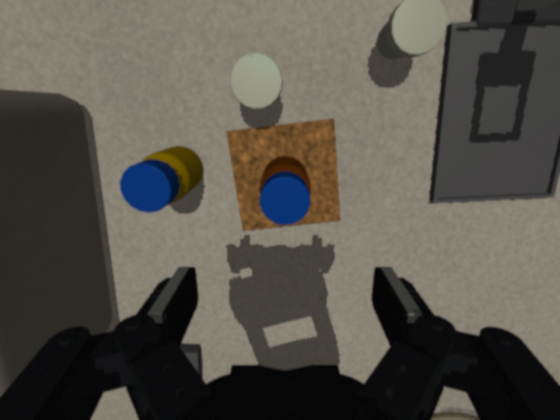

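The blue-capped bottle stands at (285,195), in the middle of the mat. Next I go to the sampler.

Call:
jog_arm:
  series:
    - [[-0.02, 0.122, -0.02], 0]
    - [[-0.02, 0.122, -0.02], 0]
    - [[-0.02, 0.122, -0.02], 0]
    - [[-0.02, 0.122, -0.02], 0]
    - [[-0.02, 0.122, -0.02], 0]
    - [[-0.02, 0.122, -0.02], 0]
    - [[-0.02, 0.122, -0.02], 0]
    - [[-0.02, 0.122, -0.02], 0]

```text
time: 9.38
position: [473.7, 102.6, 436.6]
tool_rot: [-0.0, 1.0, 0.027, -0.001]
force: [0.4, -1.2, 0.1]
finger_gap: 85.6
grip_force: 0.0
```

Call:
jog_arm:
  series:
    - [[-0.02, 0.122, 0], 0]
    - [[-0.02, 0.122, 0], 0]
    - [[-0.02, 0.122, 0], 0]
    - [[-0.02, 0.122, 0], 0]
    - [[-0.02, 0.122, 0], 0]
    - [[-0.02, 0.122, 0], 0]
    - [[-0.02, 0.122, 0], 0]
    - [[-0.02, 0.122, 0], 0]

```text
time: 10.05
position: [452.3, -94.2, 436.5]
tool_rot: [-0.001, 1.0, 0.027, -0.001]
force: [0.1, -0.7, -0.8]
finger_gap: 85.3
grip_force: 0.0
```

Call:
jog_arm:
  series:
    - [[-0.02, 0.122, 0], 0]
    - [[-0.02, 0.122, 0], 0]
    - [[-0.02, 0.122, 0], 0]
    - [[-0.02, 0.122, 0], 0]
    - [[-0.02, 0.122, 0], 0]
    - [[-0.02, 0.122, 0], 0]
    - [[-0.02, 0.122, 0], 0]
    - [[-0.02, 0.122, 0], 0]

```text
time: 10.72
position: [430.9, -290.9, 436.3]
tool_rot: [-0.001, 1.0, 0.027, -0.001]
force: [0.6, -0.5, 0.2]
finger_gap: 85.4
grip_force: 0.0
```

Call:
jog_arm:
  series:
    - [[0, 0, 0], 0.03]
    - [[0, 0, 0], 0.03]
    - [[0, 0, 0], 0.03]
    - [[0, 0, 0], 0.03]
    - [[0, 0, 0], 0.03]
    - [[0, 0, 0], 0]
    - [[0, 0, 0], 0]

```text
time: 11.3
position: [431.3, -289.7, 436.8]
tool_rot: [-0.001, 0.979, -0.206, -0.001]
force: [-0.1, -0.5, -0.6]
finger_gap: 85.2
grip_force: 0.0
```

```bash
python3 - <<'E'
from h import *
p=manip.capture("wrist"); cv2.imwrite("pics/w3.png",p["color"])
find(p,["sampler","sampler_grip","gate","media_a"])
P=pts(p,np.ones((420,560),bool))
B=P[(abs(P[:,0]-472)<40)&(abs(P[:,1]+308)<40)]
for a,b in [(203,215),(165,200),(120,158),(60,100)]:
    Q=B[(B[:,2]>a)&(B[:,2]<b)]
    if len(Q)>10: print(a,b,len(Q),np.round(Q.mean(0),1),[np.round(v,1) for v in cv2.minAreaRect(Q[:,:2].astype(np.float32))])
plan([472,-309,400],-114)
E
```

```text
sampler 0.68 at [143 290] n 4118 ztop 209 topmid [ 472. -312.] topmean [ 472. -312.] min [ 440. -344.   90.] max [ 503. -280.  209.]
sampler_grip 0.92 at [143 289] n 4196 ztop 209 topmid [ 472. -312.] topmean [ 472. -312.] min [ 439. -344.    1.] max [ 504. -279.  209.]
sampler_grip 0.73 at [187  29] n 9507 ztop 12 topmid [571.  39.] topmean [551.  16.] min [482. -33.   1.] max [651. 109.  12.]
media_a 0.82 at [ 37 298] n 3428 ztop 107 topmid [ 558. -358.] topmean [ 558. -358.] min [ 531. -380.   12.] max [ 579. -333.  107.]
media_a 0.81 at [ 62 398] n 4110 ztop 107 topmid [ 495. -446.] topmean [ 496. -445.] min [ 472. -466.    7.] max [ 520. -419.  107.]
203 215 749 [ 472.2 -311.8  208. ] [array([ 471.7, -311.6]), array([13.4, 23.5]), np.float64(66.9)]
165 200 91 [ 482.3 -315.9  184.6] [array([ 481.1, -315.7]), array([13.9,  3.1]), np.float64(67.1)]
120 158 441 [ 476.9 -314.   146.5] [array([ 467.3, -310.1]), array([11.7, 64.1]), np.float64(67.1)]
60 100 2791 [ 475.1 -312.8   91.5] [array([ 472.6, -312.1]), array([70.8, 68.7]), np.float64(70.2)]
t 11.55 pos [ 431.2 -289.6  437.7] tool x [ 0.915 -0.404 -0.   ] y [-0.404 -0.915 -0.   ] yaw_y -113.8 shift [0.226 0.006 0.188] rows>=1.4
turn 0.2 deg = 0.0010 units
```

View pics/w3.png

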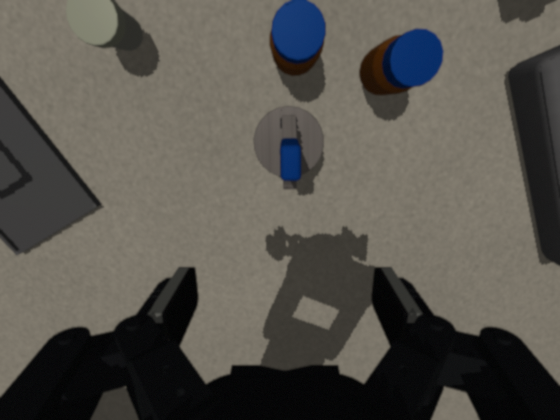

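The blue tab is at (290,160) and the hook runs upward in the image, away from the robot. The two media bottles at (298,37) and (400,62) are clear of it. Going down to grip.

Call:
jog_arm:
  series:
    - [[0.115, 0.01, 0], -0.004]
    - [[0.116, 0.009, 0], 0]
    - [[0, 0, 0.09], 0]
    - [[0, 0, 0.11], 0]
    - [[0, 0, 0.11], 0]
    - [[0, 0, 0.1], 0]
    - [[0, 0, 0.06], 0]
    - [[0, 0, 0.005], 0]

```text
time: 12.22
position: [471.9, -311.4, 340.4]
tool_rot: [-0.001, 0.98, -0.2, -0.002]
force: [0.4, -1.2, 0.4]
finger_gap: 85.6
grip_force: 0.0
```

Call:
jog_arm:
  series:
    - [[0, 0, 0], 0]
    - [[0, 0, 0], 0]
    - [[0, 0, 0], 0]
    - [[0, 0, 0], 0]
    - [[0, 0, 0], 0]
    - [[0, 0, 0], 0]
    - [[0, 0, 0], 0]
    - [[0, 0, 0], 0]
  claw: 0
  newtons: 110

```text
time: 12.88
position: [472.1, -311.5, 343.6]
tool_rot: [0.0, 0.98, -0.201, 0.001]
force: [0.4, 0.9, 5.7]
finger_gap: 12.8
grip_force: 108.0
```

```bash
python3 - <<'E'
from h import *
plan([472,-311.7,440],-113); s=manip.observe(); print(s["finger_gap"],s["grip_force"],s["force"])
E
```

```text
t 12.88 pos [ 472.1 -311.5  343.6] tool x [ 0.919 -0.393  0.001] y [-0.393 -0.919  0.   ] yaw_y -113.2 shift [ 0.     0.001 -0.482] rows>=2.3
turn -0.2 deg = -0.0009 units
12.846483502843023 107.9992139339447 [0.39506131 0.87782398 5.71378204]
```

Call:
jog_arm:
  series:
    - [[0, 0, -0.03], 0]
    - [[0, 0, -0.07], 0]
    - [[0, 0, -0.1], 0]
    - [[0, 0, -0.1], -0.02]
    - [[0, 0, -0.1], -0.027]
    - [[0, 0, -0.06], -0.027]
    - [[0, 0, -0.02], -0.027]
    - [[0, 0, 0], -0.027]

```text
time: 13.55
position: [471.9, -311.4, 439.7]
tool_rot: [0.0, 1.0, 0.001, 0.0]
force: [-0.6, 0.1, -5.0]
finger_gap: 12.3
grip_force: 107.5
```

Call:
jog_arm:
  series:
    - [[0, 0, 0], -0.02]
    - [[0, 0, 0], -0.013]
    - [[0, 0, 0], 0]
    - [[0.02, -0.06, 0], 0]
    - [[0.03, -0.1, 0], 0]
    - [[0.04, -0.12, 0], 0]
    - [[0.04, -0.12, 0], 0]
    - [[0.04, -0.12, 0], 0]

```text
time: 14.22
position: [495.4, -203.0, 438.6]
tool_rot: [-0.0, 0.999, 0.05, -0.0]
force: [0.6, 0.0, -3.8]
finger_gap: 12.9
grip_force: 107.6
```

Call:
jog_arm:
  series:
    - [[0.04, -0.12, 0], 0]
    - [[0.04, -0.12, 0], 0]
    - [[0.04, -0.12, 0], 0]
    - [[0.04, -0.12, 0], 0]
    - [[0.04, -0.12, 0], 0]
    - [[0.04, -0.12, 0], 0]
    - [[0.04, -0.12, 0], 0]
    - [[0.04, -0.12, 0], 0]

```text
time: 14.88
position: [539.4, -5.3, 438.7]
tool_rot: [-0.0, 0.999, 0.05, -0.001]
force: [0.0, -0.2, -4.5]
finger_gap: 12.4
grip_force: 107.7
```

Call:
jog_arm:
  series:
    - [[0.03, -0.1, 0], 0]
    - [[0.02, -0.05, 0], 0]
    - [[0, -0.02, 0], 0]
    - [[0, 0, 0], 0]
    - [[0, 0, 0], 0]

```text
time: 15.3
position: [546.0, 27.1, 438.8]
tool_rot: [0.0, 0.999, 0.05, -0.0]
force: [0.3, -0.2, -4.3]
finger_gap: 12.9
grip_force: 107.8
```

```bash
python3 - <<'E'
from h import *
plan([547,47,410],-84.1)
p=manip.capture("wrist"); cv2.imwrite("pics/w4.png",p["color"])
p2=manip.capture("top")
for n,q in (("w",p),("t",p2)):
    P=pts(q,np.ones((420,560),bool))
    E_=P[(P[:,0]>604)&(P[:,0]<700)&(P[:,1]>5)&(P[:,1]<110)&(P[:,2]>178)&(P[:,2]<191.5)]
    print(n,len(E_),cv2.minAreaRect(E_[:,:2].astype(np.float32)))
    c=np.array([622,55])
    for it in range(3):
        F=E_[(abs(E_[:,1]-55)<16)&(abs(E_[:,0]-c[0])<9)]
        k=np.polyfit(F[:,1],F[:,0],1); c=np.array([np.polyval(k,55),55])
    print(" bar",len(F),F.mean(0).round(1),"angle",np.degrees(np.arctan(-k[0])).round(1),"x@55",c[0].round(1),"xrange",np.percentile(F[:,0],[2,98]).round(1),"ztop",np.percentile(F[:,2],95).round(1))
    D=E_[(E_[:,0]>632)&(E_[:,0]<660)]
    for sgn in (1,-1):
        S=D[(D[:,1]-57)*sgn>0]
        if len(S)>10: k=np.polyfit(S[:,0],S[:,1],1); print(" side",len(S),S.mean(0).round(1),"angle",np.degrees(np.arctan(k[0])).round(1))
E
```

```text
t 15.30 pos [546.   27.1 438.8] tool x [ 0.995  0.1   -0.001] y [ 0.1   -0.995  0.   ] yaw_y -84.2 shift [ 0.015 -0.099  0.144] rows>=0.8
turn -0.1 deg = -0.0008 units
w 4580 ((651.0672607421875, 55.69817352294922), (70.03155517578125, 61.98824691772461), 5.957623481750488)
 bar 693 [620.9  54.9 186.5] angle 5.8 x@55 620.9 xrange [615.4 626.3] ztop 188.3
 side 698 [646.3  79.6 186.4] angle 5.8
 side 647 [646.4  30.1 186.6] angle 5.8
t 121 ((661.9198608398438, 54.718589782714844), (70.96800994873047, 55.03116226196289), 80.26140594482422)Traceback (most recent call last):
  File "<stdin>", line 12, in <module>
    raise TypeError("expected non-empty vector for x")
TypeError: expected non-empty vector for x
```

View pics/w4.png

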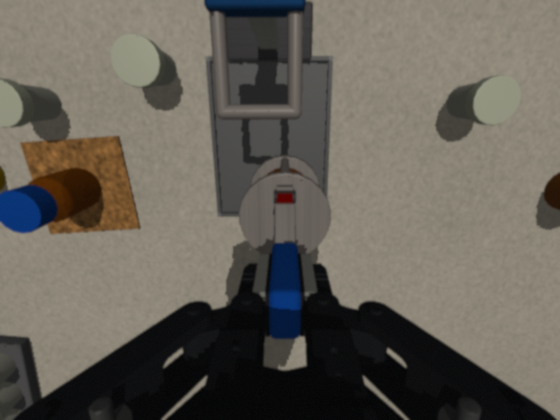

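The eye's front bar is at (260,111), and the sampler's red gate at (285,198) faces it. The yaw already matches at 5.8°. Next I line up at mouth height.

Call:
jog_arm:
  series:
    - [[0, -0.044, 0.07], 0]
    - [[0, -0.044, 0.074], 0]
    - [[0, 0, 0], 0]
    - [[0.06, 0, 0], 0]
    - [[0.08, 0, 0], 0]
    - [[0.06, 0, 0], 0]
    - [[0.01, 0, 0], 0]
    - [[0, 0, 0], 0]

```text
time: 16.07
position: [586.4, 48.7, 410.3]
tool_rot: [0.0, 0.999, 0.05, -0.0]
force: [-0.2, 0.7, -3.7]
finger_gap: 12.7
grip_force: 107.8
```

```bash
python3 - <<'E'
from h import *
plan([621.2,52.3,410],-84.2); print(np.round(manip.observe()["force"],2))
p=manip.capture("side"); f=cv2.resize(p["color"][150:280,190:350],None,fx=4,fy=4,interpolation=cv2.INTER_CUBIC); cv2.imwrite("pics/s1.png",f)
E
```

```text
t 16.07 pos [586.4  48.7 410.3] tool x [ 0.995  0.1   -0.   ] y [ 0.1   -0.995  0.   ] yaw_y -84.2 shift [ 0.175 -0.001  0.001] rows>=0.8
turn -0.0 deg = -0.0002 units
[-0.18  0.74 -3.69]
```

View pics/s1.png

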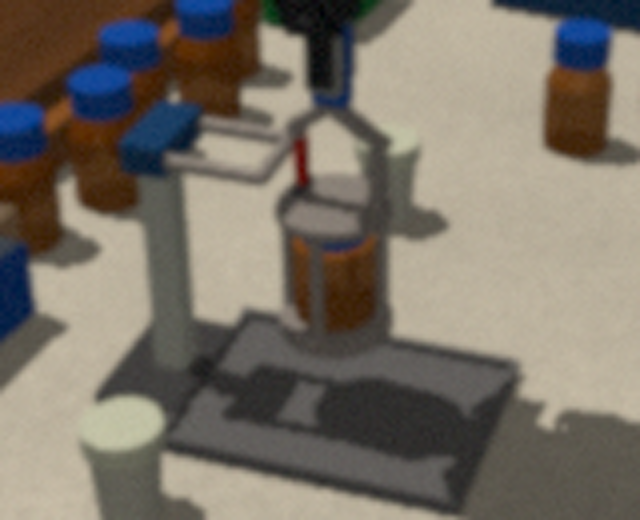

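The zoomed side view shows the front bar at (280,155) level with the red gate at (302,160), and just in front of it. Pressing in.

Call:
jog_arm:
  series:
    - [[0.025, 0, 0], 0]
    - [[0.025, 0, 0], 0]
    - [[0.025, 0, 0], 0]
    - [[0.025, 0, 0], 0]
    - [[0.02, 0, 0], 0]
    - [[0.015, 0, 0], 0]
    - [[0, 0, 0], 0]
    - [[0, 0, 0], 0]

```text
time: 16.78
position: [612.9, 52.2, 408.8]
tool_rot: [-0.0, 0.999, 0.051, -0.002]
force: [-5.0, 0.2, -9.6]
finger_gap: 12.9
grip_force: 107.5
```

Call:
jog_arm:
  series:
    - [[0.02, 0, 0], 0]
    - [[0.015, 0, 0], 0]
    - [[0.01, 0, 0], 0]
    - [[0, 0, 0], 0]
    - [[0, 0, 0], 0]

```text
time: 17.2
position: [621.9, 53.2, 409.6]
tool_rot: [-0.0, 0.999, 0.051, -0.001]
force: [-2.5, -0.1, -10.3]
finger_gap: 12.9
grip_force: 107.4
```

```bash
python3 - <<'E'
from h import *
plan([621.2,52.3,380],-84.2); s=manip.observe();print(np.round(s["force"],2),np.round(s["wrist_torque"],2),s["finger_gap"])
p=manip.capture("side"); f=cv2.resize(p["color"][150:280,190:350],None,fx=4,fy=4,interpolation=cv2.INTER_CUBIC); cv2.imwrite("pics/s2.png",f)
E
```

```text
t 17.20 pos [621.9  53.2 409.6] tool x [ 0.995  0.101 -0.001] y [ 0.101 -0.995 -0.   ] yaw_y -84.2 shift [-0.004  0.004  0.148] rows>=0.7
turn 0.0 deg = 0.0001 units
[ -2.45  -0.09 -10.29] [-0.03  0.7   0.02] 12.900635150817202
```

View pics/s2.png

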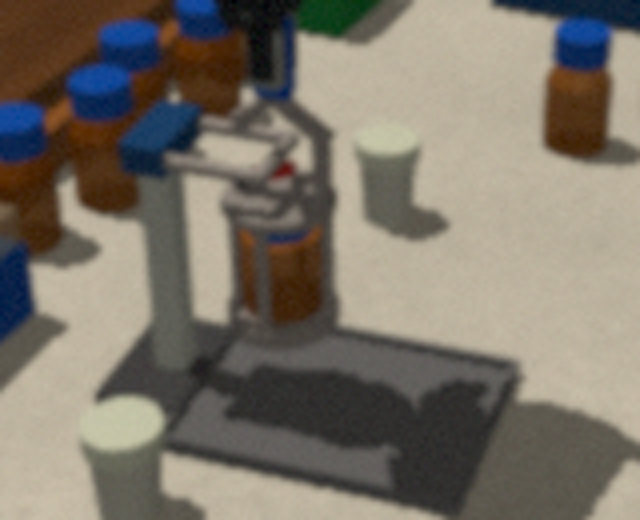

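The bar is inside the hook and the gate is folded inward, with red showing at (280,172). Now sinking the sampler.

Call:
jog_arm:
  series:
    - [[0, 0, 0.02], 0]
    - [[0, 0, 0.025], 0]
    - [[0, 0, 0.025], 0]
    - [[0, 0, 0.025], 0]
    - [[0, 0, 0.02], 0]
    - [[0, 0, 0.01], 0]
    - [[0, 0, 0], 0]
    - [[0, 0, 0], 0]

```text
time: 17.92
position: [622.0, 53.1, 385.4]
tool_rot: [0.0, 0.999, 0.051, 0.001]
force: [-0.1, 0.4, -3.9]
finger_gap: 12.8
grip_force: 107.6
```

```bash
python3 - <<'E'
from h import *
plan([621.2,52.3,380],-84.2); s=manip.observe();print(np.round(s["force"],2),np.round(s["wrist_torque"],2),s["finger_gap"])
p=manip.capture("side"); f=cv2.resize(p["color"][150:280,190:350],None,fx=4,fy=4,interpolation=cv2.INTER_CUBIC); cv2.imwrite("pics/s3.png",f)
E
```

```text
t 17.92 pos [622.   53.1 385.4] tool x [0.995 0.101 0.001] y [ 0.101 -0.995  0.   ] yaw_y -84.2 shift [-0.005  0.004  0.027] rows>=0.1
turn 0.0 deg = 0.0000 units
[-0.12  0.45 -3.91] [ 0.04 -0.05 -0.06] 12.827721155712215
```

View pics/s3.png

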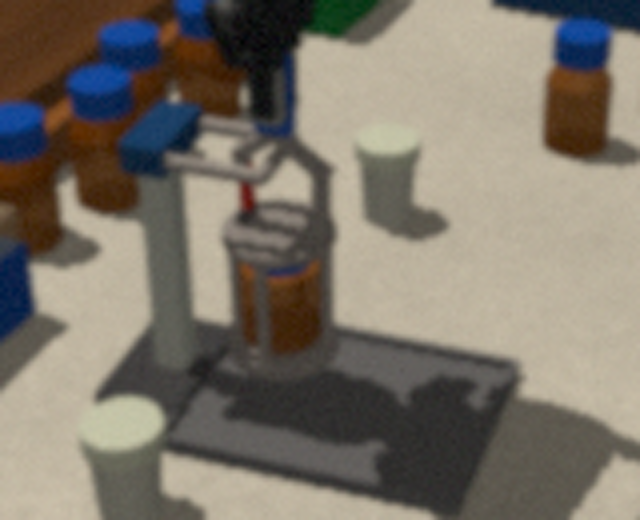

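The gate has sprung shut, with red upright at (247,195), and the bar is under the roof. Lowering until the bar takes the weight.

Call:
jog_arm:
  series:
    - [[0, 0, 0.01], 0]
    - [[0, 0, 0.008], 0]
    - [[0, 0, 0.005], 0]
    - [[0, 0, 0], 0]
    - [[0, 0, 0], 0]

```text
time: 18.38
position: [621.9, 53.1, 380.5]
tool_rot: [-0.0, 0.999, 0.051, -0.0]
force: [-0.1, 0.2, -4.3]
finger_gap: 13.0
grip_force: 107.6
```

Call:
jog_arm:
  series:
    - [[0, 0, 0.004], 0]
    - [[0, 0, 0.004], 0]
    - [[0, 0, 0], 0]
    - [[0, 0, 0], 0]

```text
time: 18.72
position: [621.9, 53.1, 379.5]
tool_rot: [0.0, 0.999, 0.051, 0.001]
force: [0.7, 0.1, -0.2]
finger_gap: 12.7
grip_force: 108.6
```

Call:
jog_arm:
  series:
    - [[0, 0, 0], 0]
    - [[0, 0, 0], 0]
    - [[0, 0, 0], 0]
    - [[0, 0, 0], 0]
    - [[0, 0, 0], 0]
    - [[0, 0, 0], 0]
  claw: 0.6
  newtons: 20

```text
time: 19.22
position: [621.9, 53.1, 379.0]
tool_rot: [-0.0, 0.999, 0.051, 0.0]
force: [-0.2, -0.2, -0.5]
finger_gap: 51.2
grip_force: 0.0
```

Call:
jog_arm:
  series:
    - [[0, 0, -0.03], 0]
    - [[0, 0, -0.06], 0]
    - [[0, 0, -0.1], 0]
    - [[0, 0, -0.1], 0]
    - [[0, 0, -0.1], 0]
    - [[0, 0, -0.03], 0]
    - [[0, 0, 0], 0]
    - [[0, 0, 0], 0]

```text
time: 19.88
position: [621.9, 53.1, 462.2]
tool_rot: [-0.0, 0.999, 0.051, -0.0]
force: [0.2, 0.4, -0.3]
finger_gap: 51.4
grip_force: 0.0
```

Call:
jog_arm:
  series:
    - [[-0.08, 0, 0], 0]
    - [[-0.1, 0, 0], 0]
    - [[-0.1, 0, 0], 0]
    - [[-0.08, 0, 0], 0]
    - [[0, 0, 0], 0]
    - [[0, 0, 0], 0]
    - [[0, 0, 0], 0]
    - [[0, 0, 0], 0]

```text
time: 20.55
position: [551.1, 45.8, 462.2]
tool_rot: [-0.0, 0.999, 0.051, -0.0]
force: [0.1, -0.5, 1.1]
finger_gap: 50.9
grip_force: 0.0
```

```bash
python3 - <<'E'
from h import *
p=manip.capture("side"); f=cv2.resize(p["color"][130:400,170:350],None,fx=2.2,fy=2.2,interpolation=cv2.INTER_CUBIC); cv2.imwrite("pics/s4.png",f)
find(p,["sampler","bottle"])
q=manip.capture("wrist"); find(q,["sampler","bottle"])
r=manip.capture("side"); print("motion",np.abs(r["color"].astype(int)-p["color"]).mean(), np.abs(r["color"].astype(int)-p["color"])[150:250,220:300].mean())
E
```

```text
sampler 0.98 at [215 258] n 1478 ztop 242 topmid [619.  53.] topmean [618.  56.] min [585.  25.  40.] max [650.  87. 242.]
bottle 0.81 at [314 259] n 1343 ztop 111 topmid [492. 302.] topmean [492. 303.] min [467. 285.  10.] max [512. 328. 111.]
bottle 0.75 at [216 260] n 1477 ztop 239 topmid [618.  56.] topmean [617.  58.] min [586.  26.  38.] max [650.  87. 239.]
sampler 0.64 at [120 285] n 3688 ztop 245 topmid [621.  53.] topmean [622.  53.] min [588.  24. 126.] max [654.  79. 245.]
sampler 0.42 at [172 120] n 5403 ztop 4 topmid [494. 299.] topmean [504. 290.] min [429. 233.   1.] max [561. 366.   4.]
bottle 0.71 at [200  77] n 3736 ztop 109 topmid [495. 300.] topmean [496. 299.] min [473. 273.   2.] max [522. 322. 109.]
motion 2.3009807256235826 2.1261666666666668
```

View pics/s4.png

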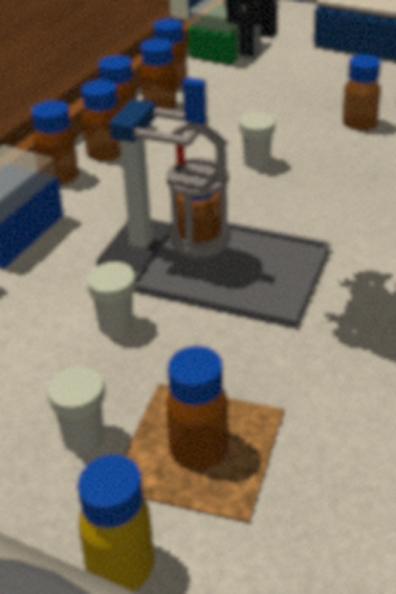

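The sampler hangs upright at about (200,195) with its gate shut and its top at 245 mm. The bottle stands on the mat at (197,405). I'll let it settle briefly, then hand in.

Call:
jog_arm:
  series:
    - [[0, 0, 0], 0]
    - [[0, 0, 0], 0]
    - [[0, 0, 0], 0]
    - [[0, 0, 0], 0]
    - [[0, 0, 0], 0]
    - [[0, 0, 0], 0]
    - [[0, 0, 0], 0]
    - [[0, 0, 0], 0]

```text
time: 21.57
position: [550.3, 45.8, 463.0]
tool_rot: [-0.0, 0.999, 0.051, 0.0]
force: [-1.2, 0.1, -0.6]
finger_gap: 51.6
grip_force: 0.0
```

Call:
jog_arm:
  series:
    - [[0, 0, 0], 0]
    - [[0, 0, 0], 0]
    - [[0, 0, 0], 0]
    - [[0, 0, 0], 0]
    - [[0, 0, 0], 0]
    - [[0, 0, 0], 0]
    - [[0, 0, 0], 0]
    - [[0, 0, 0], 0]

```text
time: 22.23
position: [550.3, 45.8, 462.9]
tool_rot: [0.0, 0.999, 0.051, 0.0]
force: [0.3, 0.6, -0.2]
finger_gap: 51.2
grip_force: 0.0
```

```bash
python3 -c "
from bench import manip
print(manip.close_job())"
```

```text
the job is handed in; nothing more can be done
None
```

The job is handed in at about 22 s of the 56 s allowed, with no verdict returned: in the last pictures the bottle stands upright mid-mat and the sampler hangs still from the eye, gate shut and underside about 36 mm up, and no other pot or bottle was seen to move.

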